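# Put the draw plates away in their sprung holders

### The job

Put both steel draw plates away, the longer one in the longer holder and the shorter one in the shorter holder. Each plate goes nose first under the holder's roof, pushes the sprung stop back and then drops down behind the lip, so that it lies flat on the rib with the spring pressing it against the lip. Push gently and do not ram a stop against the end of its travel (40 N is too much); let go of both, and do not disturb the hammer, the bur stand or the tin.

Things in the scene. Friction and masses are not known exactly. Their poses are not given: they have to be found in the camera images.
- long_plate: Steel draw plate: flat bar 175 x 36 x 10 mm with three rows of small holes, lying flat on the bench at the start. Origin at the middle of the bar; x along its length, y across its width, z through its thickness. Both ends are alike and either face may be up.
- short_plate: Steel draw plate: flat bar 140 x 36 x 10 mm with three rows of small holes, lying flat on the bench at the start. Origin at the middle of the bar; x along its length, y across its width, z through its thickness. Both ends are alike and either face may be up.
- long_holder: Fixed wooden holder for the 175 mm plate: lip at one end, steel roof at the other. Origin at the underside of its board, below the middle of the seated plate; x along the lane from lip to roof, z up. Board 56 wide, 10 thick; on it a rib 22 wide, its top 18 mm above the bench, carries the plate. Between lip and roof the sides are open for fingers.
- short_holder: Fixed wooden holder for the 140 mm plate: lip at one end, steel roof at the other. Origin at the underside of its board, below the middle of the seated plate; x along the lane from lip to roof, z up. Board 56 wide, 10 thick; on it a rib 22 wide, its top 18 mm above the bench, carries the plate. Between lip and roof the sides are open for fingers.
- long_holder_stop: Sprung brass stop under the roof, sliding along the holder's x; axes as the holder's. Block 34 wide, 14 high. Origin at the middle of the face that the plate's nose meets, 81.5 mm from the seat point at rest. It yields 10 mm, resisting with 4 N at first and 8.5 N at the end, then hits a hard end. The plate must push it 6.5 mm or more for its tail to drop behind the lip.
- short_holder_stop: Sprung brass stop under the roof, sliding along the holder's x; axes as the holder's. Block 34 wide, 14 high. Origin at the middle of the face that the plate's nose meets, 64 mm from the seat point at rest. It yields 10 mm, resisting with 4 N at first and 8.5 N at the end, then hits a hard end. The plate must push it 6.5 mm or more for its tail to drop behind the lip.
- long_holder_seat (a point): Middle (centre of the bar) of a plate properly seated in this holder, 23 mm above the bench; axes as the holder's.
- long_holder_lip (a point): Middle of the upper inner edge of the dark steel lip (8 thick, 36 wide, its top 11 mm above the rib's top), that the plate's tail drops behind; 87.5 mm from the seat point. A level plate carried over the lip is too high for the roof: it must go in nose down.
- long_holder_mouth (a point): Middle of the lane on the rib's top, below the roof's front edge. Lane 44 mm wide between cheeks; roof 50 mm long, underside 18 mm above the rib, top 41 mm above the bench, slotted along its middle. Under it a sprung brass stop, face 14 mm past this point at rest (seated plate's nose: 20 mm past); it yields up to 10 mm.
- short_holder_seat (a point): Middle (centre of the bar) of a plate properly seated in this holder, 23 mm above the bench; axes as the holder's.
- short_holder_lip (a point): Middle of the upper inner edge of the dark steel lip (8 thick, 36 wide, its top 11 mm above the rib's top), that the plate's tail drops behind; 70 mm from the seat point. A level plate carried over the lip is too high for the roof: it must go in nose down.
- short_holder_mouth (a point): Middle of the lane on the rib's top, below the roof's front edge. Lane 44 mm wide between cheeks; roof 50 mm long, underside 18 mm above the rib, top 41 mm above the bench, slotted along its middle. Under it a sprung brass stop, face 14 mm past this point at rest (seated plate's nose: 20 mm past); it yields up to 10 mm.
- hammer: Bystander: hammer lying on the bench, about 240 mm long, origin near its middle.
- bur_stand: Bystander: green block 75 x 55 x 30 mm set with burs, 70 mm high in all; origin at the middle of its underside.
- tin: Bystander: open round metal tin 80 mm across, 35 mm high; origin at the middle of its underside.
Mind the look-alikes: they are no part of the job. Leave any purple look-alike of the long_plate alone. What is shaped like the short_plate but turquoise is not meant.

How it is judged:
By the outcome, as a careful person would: the job done as asked, in the order asked, and still so for the second after the job is handed in, with the robot touching nothing.
It also fails if it takes over 70 s, if anything falls off the work surface, if the arm or the gripper's body presses on something with over 40 N, if the wrist force passes 120 N, or if a joint passes its speed limit or range.

### The arm

A 6-joint arm with a two-finger parallel gripper is mounted at the origin on the work surface. World frame = base frame: x ahead of the robot, y to its left, z up, the work surface at z = 0. Lengths are in m, angles in rad, forces in N, time in s.
With the tool pointing down it reaches from about 0.35 to 0.975 m from the base axis. Payload 4.9 kg.
Tool frame: the origin (TCP) lies at the very end of the fingers, on their centre line; the grasp point (between the pads) lies 19 mm behind it; z points along the fingers, y is the line along which they close (so a half turn about z gives the same grasp; the last joint's range is limited). The gripper opens to 85 mm and grips with 20 to 120 N. Pads are 22 mm wide; open, the fingers measure 114 mm over their backs; the gripper's body (76 mm by 85 mm) begins 54 mm behind the grasp point. The pads swing forward as they close: fully open they stand 13 mm farther back than shut.
Start: joints at [1.073, 0.053, 1.613, -0, 1.476, -0.119], TCP at [0.231, 0.581, 0.231] pointing down, gripper open.
Joint ranges: [-3.01, 3.01], [-1.01, 2.22], [0.06, 2.58], [-1.02, 4.17], [0.09, 2.62], [-3.14, 3.14]. Speed limits (rad/s): [2.57, 2.57, 3.14, 3.14, 3.14, 3.14].

### API

Orientations are given as a rotation vector (axis times angle).
In Python, from station import get_obs, get_image, get_calibration, finish_job gives the robot as it stands.
- The arm moves only by the tool servo_tool, never from a script. Its argument "increments" is a list of rows, each a list of 5 numbers: the opening, from 0 (shut) to 1 (fully open), then the shift along the tool's x, y, z in mm, then the turn about the tool's z in degrees. In form: [[jaw, tx, ty, tz, spin], ...]. A call has 1 to 12 rows; each row shifts and turns the commanded pose from where the row before left it, along the tool's axes as they then stand; what a row does not reach is not made up. A row lasts 1/8 s, in which the tool goes at most 62.5 mm and 10.7 degrees, less where a joint would pass 70% of its speed; a pose out of reach is approached as far as the arm can. A call is refused whole if a number of a shift passes 62.5 or a number of a turn 10.7, either way. A call with a gripper value outside its range is refused whole. The fingers move at their own pace and stop on an object; "force" is the grip in N (left out, the last holds). Time passes only in rows, so rows that do not move let the fingers close. It gives the time, the measured TCP pose, the force, the opening and the grip force at its end, in the units of the state.
- get_obs(): the state, without advancing time (a new reading comes with each control period).
- get_image(name): name is "side" or "top" or "wrist"; returns the picture (420x560x3 uint8, red, green, blue); there is no depth.
- get_calibration(name): a dict with "fx", "fy", "cx", "cy" (pixels), "R" (3x3) and "t" (3): a world point X has camera coordinates R X + t; the wrist camera has in their place "mount" (4x4, takes a point from camera to tool coordinates, whose origin is the TCP and whose axes are the flange's). Camera axes: x right, y down, z forward; pixel columns grow to the right and rows downward; lengths in m; the calibration is good to about 2 mm. A picture is of the moment at which its call begins: read the wrist's pose just before it. get_calibration takes no time and is no camera call.
- finish_job(): hands the job in; it is judged then, once.
The state is a dict: "t": time; "q": joint angles; "dq": joint speeds; "effort": joint torques, N m; "tool_pos": TCP position; "tool_rot": TCP orientation; "contact_force": force on the tool from outside, world axes, zero at the start; "wrist_torque": the same for the moment, N m; "opening": finger opening in m; "grip_force": force on a finger pad.
Only numpy, scipy, OpenCV 4.12 (cv2) and the standard library are available. Lean on these libraries where they do the work, as an engineer would, in place of code of your own. Each camera call takes 0.05 s, during which the arm holds its last target. There are 200 camera calls.

## Working session

There is one attempt and no reset: what is moved stays moved. The work goes in short steps, Python scripts to look and compute and a tool call to move; the robot and the scene stay as the last step left them, time stands still between calls to the robot, and variables do not carry over. Pictures are saved under pics/ and viewed, at most 10 in all, crops included, and the job is handed in when it is done.

Besides the shell and the picture viewer there is one more tool, called after "Emit:" in YAML: its name, and indented under it one key for each argument. servo_tool: Moves the arm, as the interface text tells. Its arguments: {"type":"object","properties":{"increments":{"type":"array"},"force":{"type":"number"}},"required":["increments"]}

```bash
mkdir -p pics; python3 - <<'E'
from station import *
import cv2
for n in("top","side"):
    c=get_calibration(n);print(n,c)
    cv2.imwrite(f"pics/{n}0.png",cv2.resize(get_image(n)[:,:,::-1],(800,600),interpolation=cv2.INTER_CUBIC))
print(get_calibration("wrist"))
o=get_obs();print(o)
E
```

```text
top {'fx': 454.0393397812447, 'fy': 454.0393397812447, 'cx': 278.80219466437427, 'cy': 208.97118611741297, 'R': array([[-0.00386804, -0.99994675,  0.00956767],
       [-0.98781268,  0.00233201, -0.1556299 ],
       [ 0.1555993 , -0.01005305, -0.9877691 ]]), 't': array([-0.01760649,  0.52529823,  1.24561993])}
side {'fx': 413.01689751084524, 'fy': 413.01689751084524, 'cx': 277.9712346062487, 'cy': 209.9385170183442, 'R': array([[ 0.97020892, -0.24220553,  0.00558015],
       [-0.15764522, -0.64863807, -0.74459159],
       [ 0.1839637 ,  0.72152972, -0.66749699]]), 't': array([-0.54539035,  0.11959812,  1.18023258])}
{'fx': 309.0844962203168, 'fy': 309.0844962203168, 'cx': 280.827271725853, 'cy': 209.25862498958205, 'mount': array([[-7.00203297e-05, -9.62265293e-01, -2.72113031e-01,
         6.80622793e-02],
       [ 9.99999890e-01, -1.93620721e-04,  4.27374527e-04,
         9.68427693e-04],
       [-4.63934396e-04, -2.72112971e-01,  9.62265200e-01,
        -1.42520594e-01],
       [ 0.00000000e+00,  0.00000000e+00,  0.00000000e+00,
         1.00000000e+00]])}
{'t': 0.1, 'q': array([ 1.07299651e+00,  5.32812026e-02,  1.61416374e+00, -4.08400231e-06,
        1.47598925e+00, -1.18974256e-01]), 'dq': array([-0.00171521, -0.00301171, -0.00499538,  0.00010545,  0.00071145,
        0.00056979]), 'effort': array([-3.69344934e-04, -3.94901490e+01, -3.71363461e+01, -1.87526775e-04,
        3.92199247e-03,  1.91570314e-05]), 'tool_pos': array([0.2308582 , 0.58019429, 0.23018772]), 'tool_rot': array([-5.91400669e-01, -3.08485894e+00,  2.75767551e-03]), 'contact_force': array([ 0.54053663, -0.21898466,  0.36027997]), 'wrist_torque': array([ 0.00649479, -0.05103372,  0.00198846]), 'grip_force': 0.0, 'opening': 0.08530431003639566}
```

View pics/top0.png

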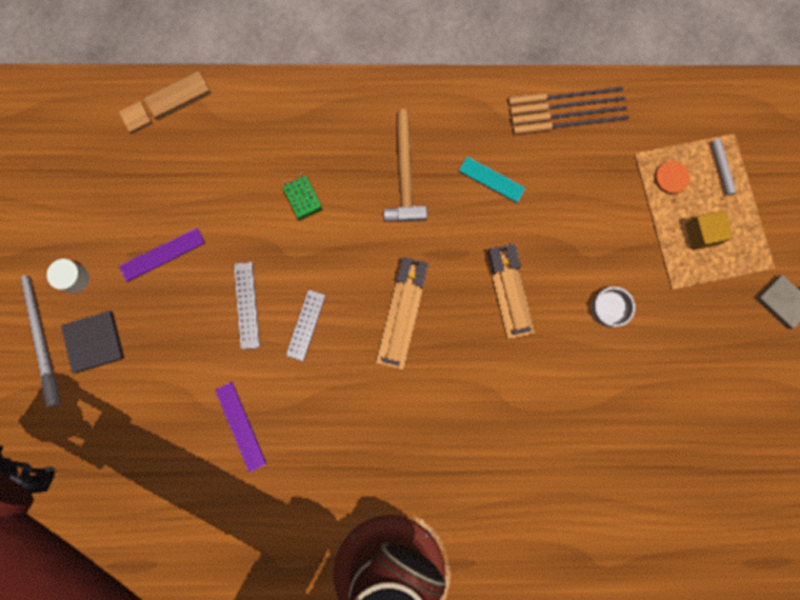

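View pics/side0.png

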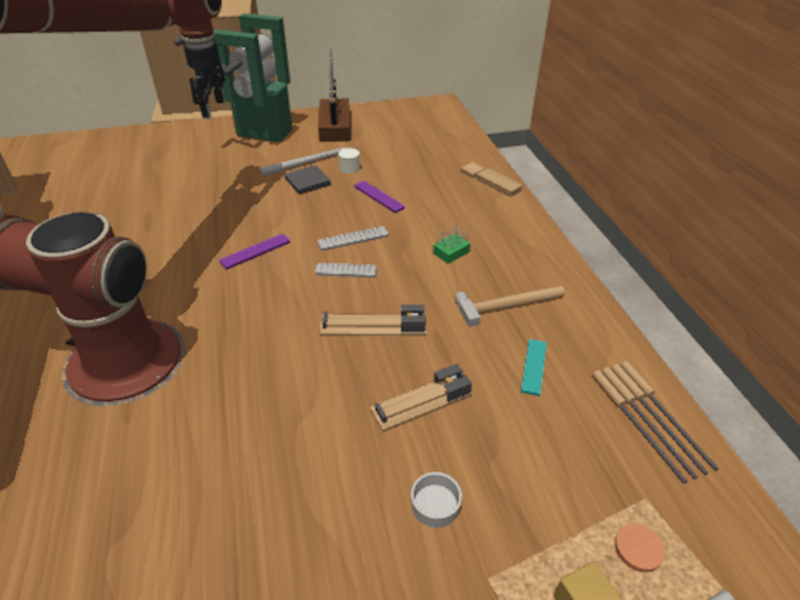

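The top view (800x600 picture) shows these candidates:
- **Long plate:** steel bar at (246,305). The purple bars at (162,255) and (240,427) are decoys.
- **Short plate:** steel bar at (306,325). The turquoise bar at (492,178) is a decoy.
- **Holders:** long at (402,313), short at (511,290), both with the roof at the upper end.

I'll check these in one close crop.

```bash
python3 - <<'E'
from station import *
import cv2
im=get_image("top")[168:263,155:385,::-1]
cv2.imwrite("pics/crop1.png",cv2.resize(im,None,fx=3.4,fy=3.4,interpolation=cv2.INTER_CUBIC))
E
```

```text
(no output)
```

View pics/crop1.png

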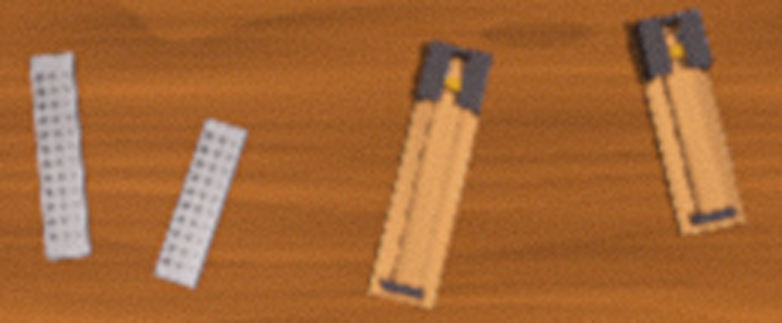

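The crop confirms the two perforated steel bars. The long plate runs from about (31..72,55) to (47..90,257). The short plate runs from (207..246,125) to (155..194,283). The holder lips are at (402,290) and (713,214).

```bash
cat > h.py <<'E'
from station import *
import numpy as np, cv2
from scipy.spatial.transform import Rotation as Rn
def world(name,uv,z,obs=None):
    """pixel (560x420) -> world point on plane z"""
    c=get_calibration(name)
    d=np.array([(uv[0]-c["cx"])/c["fx"],(uv[1]-c["cy"])/c["fy"],1.])
    if name=="wrist":
        T=c["mount"];R=Rn.from_rotvec(obs["tool_rot"]).as_matrix()
        o=obs["tool_pos"]+R@T[:3,3];d=R@T[:3,:3]@d
    else:
        o=-c["R"].T@c["t"];d=c["R"].T@d
    return o+d*(z-o[2])/d[2]
def rel(p,o=None,yaw=None):
    """tool-frame shift (mm) to world point p and spin (deg) so tool x lies along world yaw (mod pi)"""
    o=o or get_obs();R=Rn.from_rotvec(o["tool_rot"]).as_matrix()
    s=1e3*R.T@(np.array(p)-o["tool_pos"]);a=np.arctan2(R[1,0],R[0,0])
    print("shift",s.round(1))
    if yaw is not None:
        d=(a-yaw+np.pi/2)%np.pi-np.pi/2  # tool z down: +spin lowers world yaw
        print("spin",np.degrees(d).round(1))
E
python3 - <<'E'
from h import *
def P(u,v,z): return world("top",(155+u/3.4-.35,168+v/3.4-.35),z)
for n,c,z in(("long",[(31,57),(72,54),(47,259),(90,255)],.01),("short",[(207,120),(246,130),(155,277),(194,288)],.01)):
    q=np.array([P(*a,z) for a in c]);d=q[0]+q[1]-q[2]-q[3]
    print(n,q.mean(0).round(4),"yaw",np.degrees(np.arctan2(d[1],d[0])).round(1),np.linalg.norm(d)/2)
for n,lip,roof in(("LH",(402,287),(447,104)),("SH",(713,212),(679,73))):
    l=P(*lip,.029);r=P(*roof,.041);d=r-l
    print(n,l.round(4),r.round(4),np.degrees(np.arctan2(d[1],d[0])).round(1),np.linalg.norm(d[:2]))
o=get_obs();R=Rn.from_rotvec(o["tool_rot"]).as_matrix();print(R.round(3),np.degrees(np.arctan2(R[1,0],R[0,0])))
E
```

```text
long [0.5182 0.2887 0.01  ] yaw 6.6 0.1744888491529226
short [0.4769 0.1683 0.01  ] yaw -17.2 0.14042296736667467
LH [ 0.4042 -0.0022  0.029 ] [ 0.5561 -0.0402  0.041 ] -14.0 0.15658240556427752
SH [ 0.466  -0.2626  0.029 ] [ 0.5822 -0.2355  0.041 ] 13.1 0.11934273368190144
[[-0.929  0.37  -0.001]
 [ 0.37   0.929 -0.001]
 [ 0.    -0.002 -1.   ]] 158.29638366312108
```

```bash
python3 - <<'E'
from h import *
rel([.5033,.287,.16],yaw=np.radians(6.6))
E
```

```text
shift [-361.5 -171.6   70.5]
spin -28.3
```

Emit:
servo_tool:
  increments:
    - [1,-45,-21.5,8.8,0]
    - [1,-45,-21.5,8.8,0]
    - [1,-45,-21.5,8.8,0]
    - [1,-45,-21.5,8.8,0]
    - [1,-45,-21.5,8.8,0]
    - [1,-45,-21.5,8.8,0]
    - [1,-45,-21.5,8.8,0]
    - [1,-46.5,-21.1,8.9,0]
    - [0.8,0,0,0,-9.4]
    - [0.8,0,0,0,-9.4]
    - [0.8,0,0,0,-9.5]
    - [0.8,0,0,0,0]
  force: 30

```text
t: 1.65
tool_pos: [0.5033, 0.2874, 0.1604]
tool_rot: [0.178, -3.136, 0.0]
contact_force: [0.4, -1.4, 0.7]
opening: 0.0683
grip_force: 0.0
```

```bash
python3 - <<'E'
from h import *
o=get_obs();im=get_image("wrist");print(o["tool_pos"],o["tool_rot"],o["opening"])
cv2.imwrite("pics/w1.png",cv2.resize(im[:,:,::-1],(800,600),interpolation=cv2.INTER_CUBIC))
c=get_calibration("wrist")
rel([.5033,.287,.16],yaw=np.radians(6.6))
E
```

```text
[0.50334156 0.28739638 0.16040779] [ 1.77509755e-01 -3.13592525e+00  3.80924853e-04] 0.06834779845129481
shift [ 0.1 -0.5  0.5]
spin -0.2
```

View pics/w1.png

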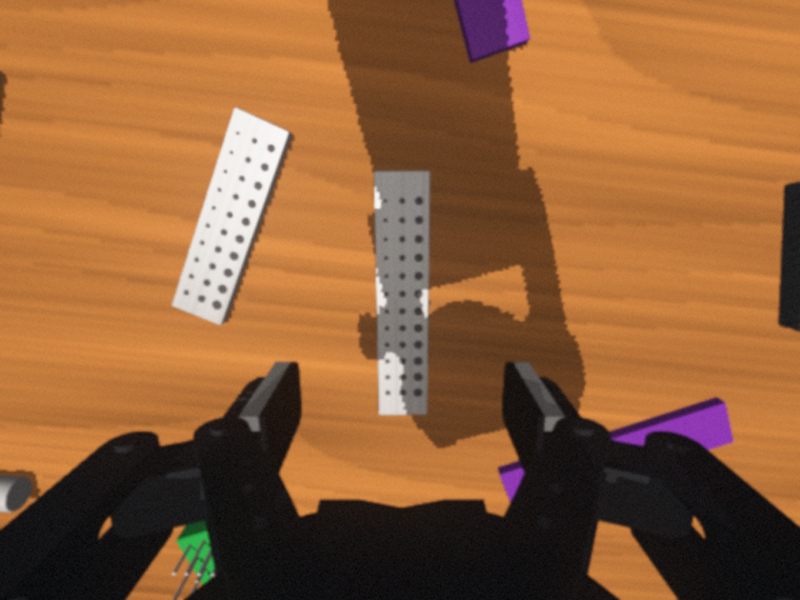

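The wrist view shows the long plate with its top face between (375,171), (431,171), (427,415) and (379,415). The short plate is at (236,108), (290,133), (221,325), (173,304). The fingers straddle the long plate freely.

```bash
python3 - <<'E'
from h import *
o=get_obs()
for n,c in(("L",[(375,171),(431,171),(379,415),(427,415)]),("S",[(236,108),(290,133),(173,304),(221,325)])):
    q=np.array([world("wrist",(a*.7,b*.7),.01,o) for a,b in c]);d=q[2]+q[3]-q[0]-q[1];m=q.mean(0);y=np.arctan2(d[1],d[0])
    print(n,m.round(4),np.degrees(y).round(1),np.linalg.norm(d)/2)
    g=m-.015*np.array([np.cos(y),np.sin(y),0]);g[2]=.004
    rel(g,o,y)
E
```

```text
L [0.5207 0.2912 0.01  ] 6.5 0.17461337790195033
shift [ -2.8   1.8 156.5]
spin -0.1
S [0.4797 0.1709 0.01  ] -17.8 0.13819461885263465
shift [  50.2 -107.1  156.6]
spin 24.2
```

```bash
python3 - <<'E'
from h import *
rel([.47,-.13,.2])
E
```

```text
shift [  80.  -411.1  -39.4]
```

Emit:
servo_tool:
  increments:
    - [0.8,10,-51.4,-5,0]
    - [0.8,10,-51.4,-5,0]
    - [0.8,10,-51.4,-5,0]
    - [0.8,10,-51.4,-5,0]
    - [0.8,10,-51.4,-5,0]
    - [0.8,10,-51.4,-5,0]
    - [0.8,10,-51.4,-5,0]
    - [0.8,10,-51.4,-5,0]
    - [0.8,0,0,0,0]
    - [0.8,0,0,0,0]

```text
t: 2.95
tool_pos: [0.4712, -0.1297, 0.2006]
tool_rot: [0.178, -3.136, -0.001]
contact_force: [0.4, -0.5, 0.3]
opening: 0.0685
grip_force: 0.0
```

```bash
python3 - <<'E'
from h import *
o=get_obs();im=get_image("wrist");print(o["tool_pos"],o["tool_rot"]);np.save("o2.npy",np.r_[o["tool_pos"],o["tool_rot"]])
cv2.imwrite("pics/w2.png",cv2.resize(im[:,:,::-1],(800,600),interpolation=cv2.INTER_CUBIC))
E
```

```text
[ 0.47116794 -0.12971933  0.20055705] [ 1.78182582e-01 -3.13627304e+00 -1.08104514e-03]
```

View pics/w2.png

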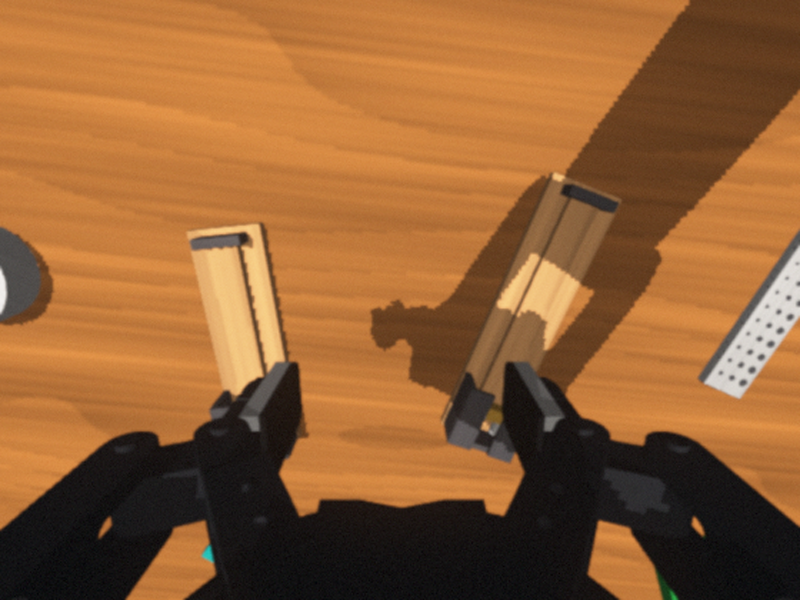

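The wrist view shows both holders: long lip around (592,197), short lip around (218,242). I'll crop both lips and the roof enlarged.

```bash
python3 - <<'E'
import cv2,numpy as np
im=cv2.resize(cv2.imread("pics/w2.png"),(560,420),interpolation=cv2.INTER_AREA)
a=im[110:160,370:445];b=im[145:195,120:195]
f=lambda x:cv2.resize(x,None,fx=5.3,fy=5.3,interpolation=cv2.INTER_CUBIC)
c=cv2.resize(im[245:335,300:375],None,fx=3,fy=3,interpolation=cv2.INTER_CUBIC)
r=np.hstack([f(a),f(b)]);c=np.pad(c,((0,0),(0,r.shape[1]-c.shape[1]),(0,0)))
cv2.imwrite("pics/crop2.png",np.vstack([r,c]));print(r.shape)
E
```

```text
(265, 796, 3)
```

View pics/crop2.png

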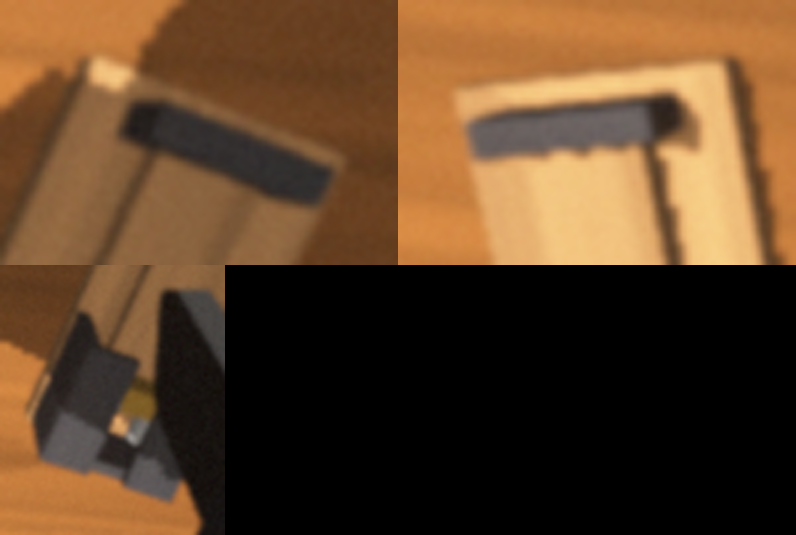

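```bash
python3 - <<'E'
from h import *
s=np.load("o2.npy");o=dict(tool_pos=s[:3],tool_rot=s[3:])
for n,(ox,oy),m,a,b in(("LH",(370,110),(234,176),(152,147),(316,205)),("SH",(45-0.1,145),(563,150),(477,158),(650,143))):
    W=lambda p:world("wrist",(ox+p[0]/5.3-.4,oy+p[1]/5.3-.4),.029,o)
    p,q,m=W(a),W(b),W(m);d=p-q;print(n,m.round(4),np.degrees(np.arctan2(d[1],d[0])).round(1),np.linalg.norm(d))
# roof back corners of long holder (top z .041): crop (50,300+..)
for uv in((40,455-265),(178,500-265)):
    print(world("wrist",(300+uv[0]/3-.3,245+uv[1]/3-.3),.041,o).round(4))
E
```

```text
LH [ 0.4088 -0.0029  0.029 ] -101.9 0.03381931319155664
SH [ 0.4687 -0.2631  0.029 ] -78.6 0.03378696801745258
[ 0.5986 -0.0783  0.041 ]
[ 0.612  -0.0237  0.041 ]
```

```bash
python3 - <<'E'
from h import *
rel([.5058,.2895,.004],yaw=np.radians(6.5))
E
```

```text
shift [-82.5 411.8 196.7]
spin 0.1
```

Emit:
servo_tool:
  increments:
    - [0.8,-10.3,51.5,8,0]
    - [0.8,-10.3,51.5,8,0]
    - [0.8,-10.3,51.5,8,0]
    - [0.8,-10.3,51.5,8,0]
    - [0.8,-10.3,51.5,8,0]
    - [0.8,-10.3,51.5,8,0]
    - [0.8,-10.3,51.5,8,0]
    - [0.8,-10.3,51.3,8,0]
    - [0.8,0,0,40,0]
    - [0.8,0,0,40,0]
    - [0.8,0,0,30,0]
    - [0.8,0,0,22,0]
  force: 30

```text
t: 4.5
tool_pos: [0.5036, 0.2897, 0.0027]
tool_rot: [0.184, -3.134, 0.001]
contact_force: [0.1, 0.6, -0.0]
opening: 0.0685
grip_force: 0.0
```

Emit:
servo_tool:
  increments:
    - [0.3,0,0,0,0]
    - [0.2,0,0,0,0]
    - [0.2,0,0,0,0]
    - [0.2,0,0,0,0]
    - [0.2,0,0,0,0]
  force: 35

```text
t: 5.12
tool_pos: [0.5059, 0.2891, 0.0056]
tool_rot: [-0.18, 3.136, 0.002]
contact_force: [-2.8, 2.6, 1.9]
opening: 0.0344
grip_force: 35.9
```

Emit:
servo_tool:
  increments:
    - [0.2,0,0,-15,0]
    - [0.2,0,0,-30,0]
    - [0.2,0,0,-35,0]
    - [0.2,0,0,0,6.8]
    - [0.2,0,0,0,6.8]
    - [0.2,0,0,0,6.8]
    - [0.2,0,0,0,0]

```text
t: 6.0
tool_pos: [0.5057, 0.2878, 0.0848]
tool_rot: [-0.376, -3.119, 0.001]
contact_force: [0.2, -0.3, -4.8]
opening: 0.0342
grip_force: 35.9
```

```bash
python3 - <<'E'
from h import *
o=get_obs();print(o["tool_pos"],o["contact_force"],o["wrist_torque"],o["opening"],o["grip_force"])
rel([.4511,-.0134,.06],yaw=np.radians(-13.9))
E
```

```text
[0.5057333  0.28782954 0.08484469] [ 0.18858187 -0.2886186  -4.76377876] [-0.00355182  0.1104001  -0.03563696] 0.03417436700187033 35.90977191925049
shift [ -18.5 -305.6   25.1]
spin 0.2
```

Emit:
servo_tool:
  increments:
    - [0.2,-2,-30,0,0]
    - [0.2,-2.5,-40,0,0]
    - [0.2,-2.5,-45,0,0]
    - [0.2,-2.5,-45,0,0]
    - [0.2,-2.5,-45,0,0]
    - [0.2,-2.5,-45,0,0]
    - [0.2,-2,-35,0,0]
    - [0.2,-2,-20.5,5,0]
    - [0.2,0,0,10,0]
    - [0.2,0,0,0,0]

```text
t: 7.25
tool_pos: [0.4498, -0.0123, 0.0687]
tool_rot: [-0.376, -3.116, -0.001]
contact_force: [-0.6, 0.0, -4.7]
opening: 0.0343
grip_force: 36.2
```

```bash
python3 - <<'E'
from h import *
rel([.4511,-.0134,.037],yaw=np.radians(-13.9))
a=get_image("wrist");b=get_image("side")
b=cv2.resize(b[190:260,205:325],(533,311),interpolation=cv2.INTER_CUBIC)
a=cv2.resize(a,(373,280));r=np.zeros((600,533,3),np.uint8);r[:280,:373]=a;r[285:596]=b
cv2.imwrite("pics/p3.png",r[:,:,::-1])
E
```

```text
shift [-1.6 -0.8 31.7]
spin 0.1
```

View pics/p3.png

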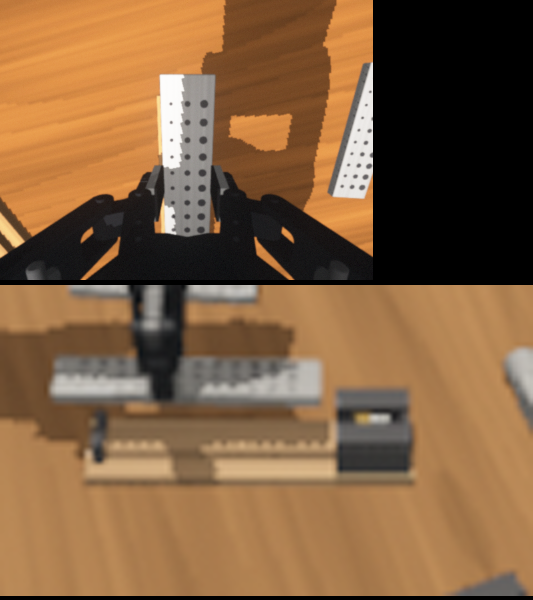

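The picture shows the plate held level and lined up with the lane, tail over the lip, nose just short of the roof (in the side crop the nose is at x≈322, the roof front at 337). I'll lower it so the lip tips the nose down.

Emit:
servo_tool:
  increments:
    - [0.2,0,-0.8,12,0]
    - [0.2,0,0,12,0]
    - [0.2,0,0,8,0]
    - [0.2,0,0,1,0]
    - [0.2,0,0,1,0]
    - [0.2,0,0,0,0]
  force: 30

```text
t: 8.1
tool_pos: [0.4511, -0.0135, 0.0362]
tool_rot: [0.378, 3.118, -0.0]
contact_force: [0.2, 0.6, -5.7]
opening: 0.0342
grip_force: 36.2
```

Emit:
servo_tool:
  increments:
    - [0.2,0,0,1.5,0]
    - [0.2,0,0,1,0]
    - [0.2,0,0,1,0]
    - [0.2,0,0,0,0]

```text
t: 8.6
tool_pos: [0.4511, -0.0135, 0.0327]
tool_rot: [0.377, 3.118, -0.0]
contact_force: [-0.5, -0.3, -2.9]
opening: 0.0343
grip_force: 36.4
```

Emit:
servo_tool:
  increments:
    - [0.2,0,0,1,0]
    - [0.2,0,0,1,0]
    - [0.2,0,0,0,0]

```text
t: 8.98
tool_pos: [0.4513, -0.0136, 0.0311]
tool_rot: [0.377, 3.118, -0.0]
contact_force: [-1.1, 0.3, 3.7]
opening: 0.034
grip_force: 36.9
```

Emit:
servo_tool:
  increments:
    - [0.2,0,0,0.7,0]
    - [0.2,0,0,0.5,0]
    - [0.2,0,0,0,0]

```text
t: 9.35
tool_pos: [0.4514, -0.0136, 0.031]
tool_rot: [-0.377, -3.119, 0.0]
contact_force: [-6.2, 1.3, 12.6]
opening: 0.0346
grip_force: 37.9
```

Emit:
servo_tool:
  increments:
    - [0.2,0,0,-0.8,0]
    - [0.2,-4,0,0,0]
    - [0.2,-4,0,0,0]
    - [0.2,-4,0,0,0]
    - [0.2,-4,0,0,0]
    - [0.2,-2,0,0,0]
    - [0.2,0,0,0,0]

```text
t: 10.22
tool_pos: [0.4667, -0.0172, 0.0303]
tool_rot: [-0.377, -3.114, -0.001]
contact_force: [-9.2, 2.2, 10.1]
opening: 0.0343
grip_force: 37.7
```

Emit:
servo_tool:
  increments:
    - [0.2,-2,0,0,0]
    - [0.2,-2,0,0,0]
    - [0.2,0,0,0,0]

```text
t: 10.6
tool_pos: [0.4706, -0.0181, 0.0301]
tool_rot: [-0.377, -3.114, -0.001]
contact_force: [-7.2, 1.9, 9.4]
opening: 0.0345
grip_force: 37.6
```

Emit:
servo_tool:
  increments:
    - [0.2,0,0,-0.5,0]
    - [0.2,-2,0,0,0]
    - [0.2,0,0,0,0]

```text
t: 10.98
tool_pos: [0.4727, -0.0187, 0.0301]
tool_rot: [-0.377, -3.115, -0.001]
contact_force: [-5.6, 0.5, 4.3]
opening: 0.0343
grip_force: 37.1
```

Emit:
servo_tool:
  increments:
    - [0.2,-2,0,0,0]
    - [0.2,0,0,0,0]

```text
t: 11.22
tool_pos: [0.4735, -0.0189, 0.03]
tool_rot: [-0.376, -3.112, -0.001]
contact_force: [-8.8, 2.0, 7.3]
opening: 0.0342
grip_force: 37.6
```

Emit:
servo_tool:
  increments:
    - [0.2,-2,0,0,0]
    - [0.2,0,0,0,0]

```text
t: 11.48
tool_pos: [0.4743, -0.0191, 0.0299]
tool_rot: [-0.376, -3.108, -0.002]
contact_force: [-12.8, 2.9, 12.0]
opening: 0.0342
grip_force: 38.0
```

Emit:
servo_tool:
  increments:
    - [0.2,-2,0,0,0]
    - [0.2,0,0,0,0]

```text
t: 11.72
tool_pos: [0.476, -0.0195, 0.0299]
tool_rot: [-0.376, -3.108, -0.002]
contact_force: [-14.2, 3.4, 12.9]
opening: 0.0342
grip_force: 38.1
```

Emit:
servo_tool:
  increments:
    - [0.2,0,0,-0.7,0]
    - [0.2,0,0,0,0]

```text
t: 11.98
tool_pos: [0.4759, -0.0195, 0.0299]
tool_rot: [-0.376, -3.108, -0.002]
contact_force: [-11.7, 3.4, 7.9]
opening: 0.0341
grip_force: 37.6
```

Emit:
servo_tool:
  increments:
    - [0.2,-1.5,0,0,0]
    - [0.2,0,0,0,0]

```text
t: 12.22
tool_pos: [0.477, -0.0197, 0.0299]
tool_rot: [-0.376, -3.107, -0.002]
contact_force: [-13.2, 3.1, 9.8]
opening: 0.0344
grip_force: 37.7
```

Emit:
servo_tool:
  increments:
    - [0.2,-1.5,0,0,0]
    - [0.2,0,0,0,0]

```text
t: 12.48
tool_pos: [0.4782, -0.02, 0.0298]
tool_rot: [-0.376, -3.106, -0.002]
contact_force: [-13.5, 3.1, 9.8]
opening: 0.0344
grip_force: 37.8
```

Emit:
servo_tool:
  increments:
    - [0.2,-1.2,0,0,0]
    - [0.2,0,0,0,0]

```text
t: 12.72
tool_pos: [0.4791, -0.0202, 0.0296]
tool_rot: [-0.376, -3.106, -0.002]
contact_force: [-14.0, 3.6, 9.9]
opening: 0.0343
grip_force: 37.7
```

Emit:
servo_tool:
  increments:
    - [0.2,-1.2,0,0,0]
    - [0.2,0,0,0,0]

```text
t: 12.98
tool_pos: [0.4799, -0.0205, 0.0275]
tool_rot: [-0.376, -3.107, -0.002]
contact_force: [-7.5, 2.1, -5.3]
opening: 0.0342
grip_force: 36.2
```

The tail has passed the lip: z fell and the vertical load is gone. Next I'll press it down flat.

Emit:
servo_tool:
  increments:
    - [0.2,0,0,1.5,0]
    - [0.2,0,0,1,0]
    - [0.2,0,0,0,0]

```text
t: 13.35
tool_pos: [0.4797, -0.0205, 0.0248]
tool_rot: [-0.376, -3.106, -0.002]
contact_force: [-8.2, 1.5, -3.2]
opening: 0.0344
grip_force: 36.4
```

Emit:
servo_tool:
  increments:
    - [0.2,0,0,1,0]
    - [0.2,0,0,0.5,0]
    - [0.2,0,0,0,0]

```text
t: 13.72
tool_pos: [0.4796, -0.0204, 0.0236]
tool_rot: [-0.376, -3.106, -0.002]
contact_force: [-9.6, 2.0, -2.5]
opening: 0.0346
grip_force: 36.6
```

Emit:
servo_tool:
  increments:
    - [0.2,0,0,1,0]
    - [0.2,0,0,0.5,0]
    - [0.2,1,0,0,0]
    - [0.2,1,0,0,0]
    - [0.2,0,0,0,0]

```text
t: 14.35
tool_pos: [0.4796, -0.0204, 0.0236]
tool_rot: [-0.376, -3.11, -0.002]
contact_force: [-7.7, 2.5, 0.2]
opening: 0.0341
grip_force: 36.9
```

Emit:
servo_tool:
  increments:
    - [0.6,0,0,-1,0]
    - [0.7,0,0,0,0]
    - [0.7,0,0,0,0]
    - [0.7,0,0,-40,0]
    - [0.7,0,0,-40,0]
    - [0.7,0,0,-40,0]
    - [0.7,0,0,0,0]

```text
t: 15.22
tool_pos: [0.4862, -0.022, 0.1514]
tool_rot: [0.376, 3.11, -0.001]
contact_force: [0.7, 0.3, 0.4]
opening: 0.0596
grip_force: 0.0
```

```bash
python3 - <<'E'
from h import *
o=get_obs()
b=get_image("side")
cv2.imwrite("pics/p4.png",cv2.resize(b[190:300,205:345],(763,600),interpolation=cv2.INTER_CUBIC)[:,:,::-1])
y=np.radians(-17.6)
m=np.array([.4797,.1709]);g=m-.015*np.array([np.cos(y),np.sin(y)])
print(g);rel([*g,.004],o,y)
E
```

```text
[0.46540214 0.17543555]
shift [ 68.7 186.7 146.8]
spin 3.8
```

View pics/p4.png

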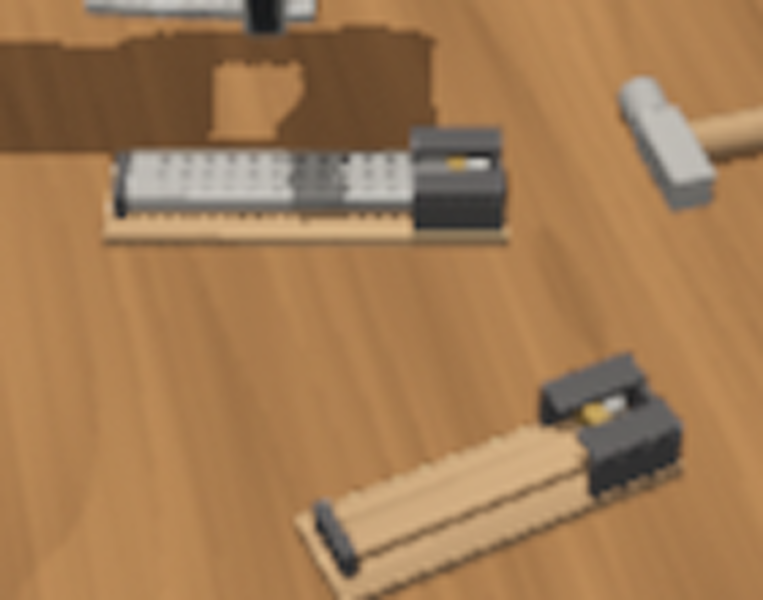

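The long plate lies flat in its holder against the lip (side crop: tail at the lip, (122,185), nose under the roof at (413,180)). Now the short plate.

```bash
python3 - <<'E'
from h import *
y=np.radians(-17.6)
g=np.array([.4797,.1709])-.008*np.array([np.cos(y),np.sin(y)])
print(g);rel([*g,.004],yaw=y)
E
```

```text
[0.47207447 0.17331896]
shift [ 59.4 186.4 144.5]
spin 3.8
```

Emit:
servo_tool:
  increments:
    - [0.8,14.8,46.6,5,0]
    - [0.8,14.8,46.6,10,0]
    - [0.8,14.9,46.6,10,0]
    - [0.8,14.9,46.6,10,0]
    - [0.8,0,0,20,3.8]
    - [0.8,0,0,35,0]
    - [0.8,0,0,30,0]
    - [0.8,0,0,15,0]
    - [0.8,0,0,9,0]
    - [0.8,0,0,0,0]

```text
t: 16.52
tool_pos: [0.4699, 0.1737, 0.0024]
tool_rot: [-0.481, -3.104, 0.0]
contact_force: [0.1, -0.1, -0.2]
opening: 0.0685
grip_force: 0.0
```

```bash
python3 - <<'E'
from h import *
rel([.4721,.1733,.004],yaw=np.radians(-17.6))
E
```

```text
shift [-2.3  0.3 -1.6]
spin -0.0
```

Emit:
servo_tool:
  increments:
    - [0.3,-1,0,-1,0]
    - [0.2,0,0,0,0]
    - [0.2,0,0,0,0]
    - [0.2,0,0,0,0]
    - [0.2,0,0,0,0]
  force: 35

```text
t: 17.15
tool_pos: [0.4721, 0.1731, 0.0053]
tool_rot: [0.48, 3.103, -0.001]
contact_force: [-0.8, -2.8, 6.4]
opening: 0.0344
grip_force: 34.6
```

Emit:
servo_tool:
  increments:
    - [0.2,0,0,-15,0]
    - [0.2,0,0,-30,0]
    - [0.2,0,0,-35,0]
    - [0.2,0,0,-30,-7.7]
    - [0.2,0,0,0,-7.7]
    - [0.2,0,0,0,-7.7]
    - [0.2,0,0,0,-7.5]
    - [0.2,0,0,0,0]

```text
t: 18.15
tool_pos: [0.4704, 0.1735, 0.1137]
tool_rot: [0.353, -3.121, -0.0]
contact_force: [-0.2, 0.7, -4.4]
opening: 0.0342
grip_force: 36.1
```

```bash
python3 - <<'E'
from h import *
y=np.radians(13);e=np.array([np.cos(y),np.sin(y)])
g=np.array([.5362,-.2468])-.038*e
print(g);rel([*g,.068],yaw=y)
E
```

```text
[ 0.49917394 -0.25534814]
shift [  67.8 -424.5   45.6]
spin -0.1
```

Emit:
servo_tool:
  increments:
    - [0.2,5,-30,0,0]
    - [0.2,7,-45,0,0]
    - [0.2,8,-50,0,0]
    - [0.2,8,-50,0,0]
    - [0.2,8,-50,0,0]
    - [0.2,8,-50,0,0]
    - [0.2,8,-50,0,0]
    - [0.2,7,-45,0,0]
    - [0.2,5,-34,10,0]
    - [0.2,3.8,-20.5,20,0]
    - [0.2,0,0,15,0]
    - [0.2,0,0,0,0]

```text
t: 19.65
tool_pos: [0.4989, -0.2539, 0.0666]
tool_rot: [0.354, -3.118, -0.005]
contact_force: [0.4, 0.8, -5.0]
opening: 0.0343
grip_force: 36.3
```

```bash
python3 - <<'E'
from h import *
rel([.4992,-.2553,.037],yaw=np.radians(13))
b=get_image("side")
cv2.imwrite("pics/p5.png",cv2.resize(b[210:310,250:350],(600,600),interpolation=cv2.INTER_CUBIC)[:,:,::-1])
E
```

```text
shift [-0.1 -1.6 29.6]
spin -0.1
```

View pics/p5.png

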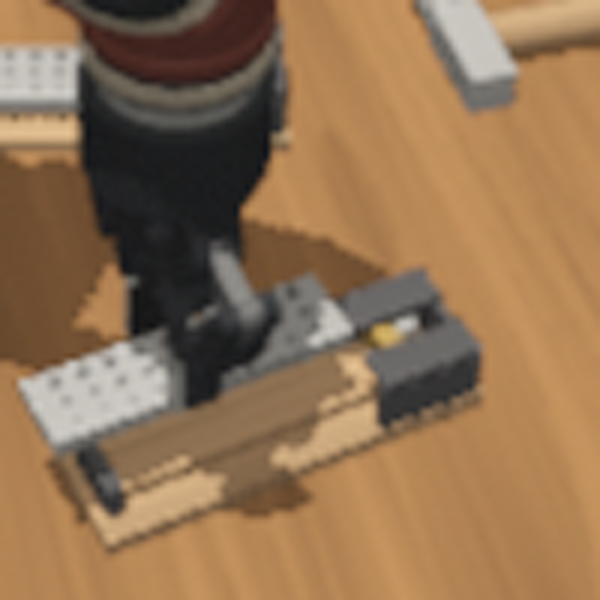

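The short plate is parallel to its lane, with the nose (340,305) just short of the roof's front edge. I'll lower it the same way.

Emit:
servo_tool:
  increments:
    - [0.2,0,-0.5,12,0]
    - [0.2,0,0,10,0]
    - [0.2,0,0,7,0]
    - [0.2,0,0,1,0]
    - [0.2,0,0,0,0]
    - [0.2,0,0,0,0]
  force: 30

```text
t: 20.45
tool_pos: [0.5008, -0.2561, 0.0391]
tool_rot: [-0.355, 3.121, -0.001]
contact_force: [0.4, -0.6, -4.7]
opening: 0.0343
grip_force: 36.3
```

```bash
python3 - <<'E'
from h import *
rel([.4992,-.2553,.037],yaw=np.radians(13))
E
```

```text
shift [1.3 1.2 2.1]
spin -0.0
```

Emit:
servo_tool:
  increments:
    - [0.2,0.5,0.8,2,0]
    - [0.2,0,0,2,0]
    - [0.2,0,0,1,0]
    - [0.2,0,0,1,0]
    - [0.2,0,0,0,0]

```text
t: 21.08
tool_pos: [0.4999, -0.2552, 0.033]
tool_rot: [-0.356, 3.121, 0.0]
contact_force: [-1.4, 2.0, -0.4]
opening: 0.0343
grip_force: 36.7
```

Emit:
servo_tool:
  increments:
    - [0.2,0,0,1,0]
    - [0.2,0,0,1,0]
    - [0.2,0,0,0,0]

```text
t: 21.45
tool_pos: [0.5004, -0.2552, 0.0313]
tool_rot: [-0.355, 3.12, -0.0]
contact_force: [-0.9, 4.5, 4.0]
opening: 0.034
grip_force: 37.0
```

Emit:
servo_tool:
  increments:
    - [0.2,0,0,0.7,0]
    - [0.2,0,0,0,0]

```text
t: 21.7
tool_pos: [0.5006, -0.2553, 0.0309]
tool_rot: [-0.355, 3.12, -0.0]
contact_force: [1.0, 4.7, 7.3]
opening: 0.0343
grip_force: 37.3
```

Emit:
servo_tool:
  increments:
    - [0.2,-3,0,0,0]
    - [0.2,-4,0,0,0]
    - [0.2,-4,0,0,0]
    - [0.2,0,0,0,0]

```text
t: 22.2
tool_pos: [0.5101, -0.2541, 0.0303]
tool_rot: [0.356, -3.12, 0.004]
contact_force: [-4.2, -2.7, 5.2]
opening: 0.0347
grip_force: 37.2
```

Emit:
servo_tool:
  increments:
    - [0.2,-3,0,0,0]
    - [0.2,-4,0,0,0]
    - [0.2,-3,0,0,0]
    - [0.2,0,0,0,0]

```text
t: 22.7
tool_pos: [0.5202, -0.2509, 0.0298]
tool_rot: [0.356, -3.121, 0.001]
contact_force: [-3.1, -2.2, 2.2]
opening: 0.0346
grip_force: 36.9
```

Emit:
servo_tool:
  increments:
    - [0.2,-2,0,0,0]
    - [0.2,0,0,0,0]

```text
t: 22.95
tool_pos: [0.5222, -0.25, 0.0297]
tool_rot: [-0.356, 3.121, -0.0]
contact_force: [-2.4, -2.5, 1.0]
opening: 0.0345
grip_force: 36.8
```

Emit:
servo_tool:
  increments:
    - [0.2,-2,0,0,0]
    - [0.2,0,0,0,0]

```text
t: 23.2
tool_pos: [0.5235, -0.2495, 0.0296]
tool_rot: [0.356, -3.119, -0.001]
contact_force: [-4.7, -2.0, 2.1]
opening: 0.0343
grip_force: 37.0
```

Emit:
servo_tool:
  increments:
    - [0.2,-2,0,0,0]
    - [0.2,0,0,0,0]

```text
t: 23.45
tool_pos: [0.5247, -0.2492, 0.0295]
tool_rot: [0.355, -3.118, -0.001]
contact_force: [-7.1, -2.5, 3.3]
opening: 0.0341
grip_force: 37.1
```

Emit:
servo_tool:
  increments:
    - [0.2,-2,0,0,0]
    - [0.2,0,0,0,0]

```text
t: 23.7
tool_pos: [0.5263, -0.2488, 0.0294]
tool_rot: [0.355, -3.117, -0.001]
contact_force: [-8.3, -3.2, 4.2]
opening: 0.0341
grip_force: 37.2
```

Emit:
servo_tool:
  increments:
    - [0.2,-1.5,0,0,0]
    - [0.2,0,0,0,0]

```text
t: 23.95
tool_pos: [0.5275, -0.2485, 0.0294]
tool_rot: [0.355, -3.116, -0.001]
contact_force: [-9.9, -2.4, 3.7]
opening: 0.0342
grip_force: 37.2
```

Emit:
servo_tool:
  increments:
    - [0.2,-1.5,0,0,0]
    - [0.2,0,0,0,0]

```text
t: 24.2
tool_pos: [0.5288, -0.2482, 0.0293]
tool_rot: [0.355, -3.116, -0.001]
contact_force: [-10.0, -2.8, 3.8]
opening: 0.0339
grip_force: 37.2
```

Emit:
servo_tool:
  increments:
    - [0.2,-1.2,0,0,0]
    - [0.2,0,0,0,0]

```text
t: 24.45
tool_pos: [0.5297, -0.2475, 0.0277]
tool_rot: [0.354, -3.117, -0.002]
contact_force: [-5.4, -5.1, -4.8]
opening: 0.0345
grip_force: 36.4
```

Emit:
servo_tool:
  increments:
    - [0.2,-1,0,0,0]
    - [0.2,0,0,0,0]

```text
t: 24.7
tool_pos: [0.5303, -0.2474, 0.0274]
tool_rot: [0.354, -3.116, -0.002]
contact_force: [-6.8, -4.7, -4.0]
opening: 0.0343
grip_force: 36.5
```

The tail has dropped, so I'll lower it flat to z ≈ 0.0233.

Emit:
servo_tool:
  increments:
    - [0.2,0,0,1.5,0]
    - [0.2,0,0,1,0]
    - [0.2,0,0,1,0]
    - [0.2,0,0,0,0]

```text
t: 25.2
tool_pos: [0.5301, -0.2475, 0.0242]
tool_rot: [0.354, -3.115, -0.002]
contact_force: [-9.5, -4.4, -0.8]
opening: 0.0343
grip_force: 36.8
```

Emit:
servo_tool:
  increments:
    - [0.2,0,0,1,0]
    - [0.2,0,0,0.7,0]
    - [0.2,0,0,0,0]

```text
t: 25.58
tool_pos: [0.53, -0.2476, 0.0234]
tool_rot: [0.354, -3.114, -0.003]
contact_force: [-12.5, -4.0, 3.7]
opening: 0.0344
grip_force: 37.3
```

Emit:
servo_tool:
  increments:
    - [0.2,1,0,0,0]
    - [0.2,1,0,0,0]
    - [0.2,0,0,0,0]
    - [0.6,0,0,-1,0]
    - [0.7,0,0,0,0]
    - [0.7,0,0,0,0]
    - [0.7,0,0,-40,0]
    - [0.7,0,0,-50,0]
    - [0.7,0,0,-50,0]
    - [0.7,0,0,0,0]
    - [0.7,0,0,0,0]

```text
t: 26.95
tool_pos: [0.5311, -0.2477, 0.1655]
tool_rot: [-0.356, 3.121, 0.0]
contact_force: [-0.0, 0.6, -0.1]
opening: 0.06
grip_force: 0.0
```

```bash
python3 - <<'E'
from h import *
b=get_image("side")
cv2.imwrite("pics/p6.png",cv2.resize(b[190:310,215:365],(750,600),interpolation=cv2.INTER_CUBIC)[:,:,::-1])
E
```

```text
(no output)
```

View pics/p6.png

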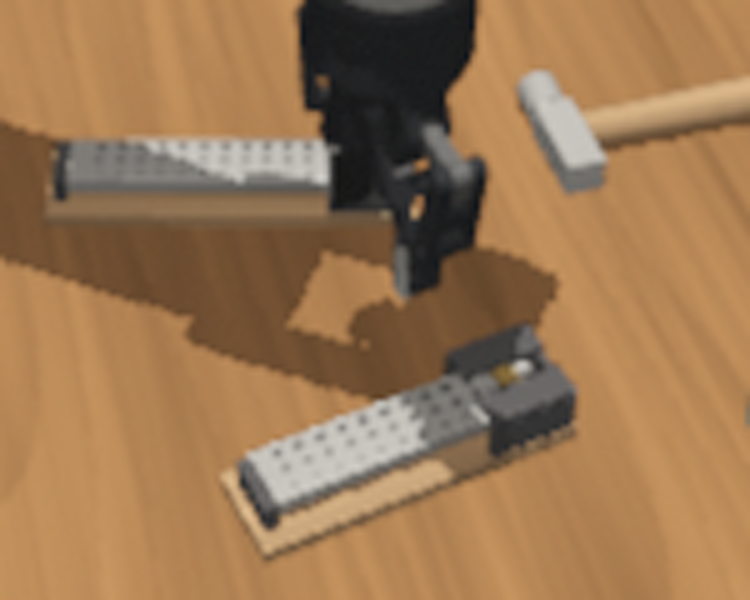

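Both plates lie flat behind their lips: the long one at (62,170), the short one at (258,490), each with its nose under the roof. The gripper is clear.

```bash
python3 -c "from station import *;print(finish_job())"
```

```text
the job is handed in; nothing more can be done
None
```

Both steel plates are seated flat behind the lips of their matching holders and released, and the job was handed in at about 27 s; readings between moves never exceeded about 20 N, and the hammer, bur stand and tin were not touched.

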